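Switch on the bath heater under its guard

ROBOT

A 7-joint arm with a two-finger parallel gripper is mounted at the origin on the work surface. World frame = base frame: x ahead of the robot, y to its left, z up, the work surface at z = 0. Lengths are in m, angles in rad, forces in N, time in s.
With the tool pointing down it reaches from about 0.425 to 0.95 m from the base axis. Payload 4.7 kg.
Tool frame: the origin (TCP) lies midway between the tips of the shut fingers; the grasp point (between the pads) lies 19 mm behind it (manip.pinch_z is the z of the grasp point in the tool frame, in m); z points along the fingers, y is the line along which they close (so a half turn about z gives the same grasp; the last joint's range is limited). The gripper opens to 87 mm and grips with 3 to 60 N. Pads are 19 mm wide; open, the fingers measure 117 mm over their backs; the gripper's body (75 mm by 190 mm) begins 51 mm behind the grasp point.
Start: joints at [1.122, 0.469, -0.049, 1.532, 0.024, 1.141, -0.082], TCP at [0.275, -0.616, 0.223] pointing down, gripper open.
Joint ranges: [-2.59, 2.59], [-0.33, 1.99], [-1.39, 1.29], [0.1, 2.45], [-1.04, 4.18], [0.21, 1.99], [-2.66, 2.66]. Speed limits (rad/s): [2.57, 2.57, 3.14, 3.14, 3.14, 3.14, 3.14].

INTERFACE

Orientations are given as a 3x3 rotation matrix whose columns are the frame's x, y, z axes.
In Python, from plant import readout, optics, manip gives the robot as it stands. The module is installed in compiled form; this text tells all that it offers.
- The arm moves only by the tool drive_tool, never from a script. Its argument "motion" is a list of rows, each a list of 4 numbers: the shift along the tool's x, y, z in units of 40 mm (1.0 is 40 mm), then the turn about the tool's z in units of 8 degrees (1.0 is 8 degrees). A call has 1 to 20 rows; each row is the pose to reach, as a shift and turn from the pose commanded when the call began, along the tool's axes at that moment; what a row does not reach only later rows make up. A row lasts 1/10 s, in which the tool goes at most 50 mm and 8.59 degrees, less where a joint would pass 70% of its speed; a pose out of reach is approached as far as the arm can. A call with a gripper value outside its range is refused whole. "hand" is the finger opening in mm, from 0 to 87, set as the call begins (left out, the last holds). The fingers move at their own pace and stop on an object; "grip_force" is the grip in N (left out, the last holds). Time passes only in rows, so rows that repeat a pose let the fingers close. It gives the time, the measured TCP pose, the force, the opening and the grip force at its end, in the units of the state.
- readout.observe(): the state, without advancing time (a new reading comes with each control period).
- optics.snapshot(name): name is "side" or "top"; returns a dict with "frame" (400x640x3 uint8, red, green, blue), "camera_matrix" (3x3 intrinsics, pixels), "k1" (the pictures are not rectified: a ray, as slopes to the right and down, at radius r is drawn at 1 + k1 r^2 times it, then the intrinsics apply), "cam_to_world" (4x4, takes a point from camera to world coordinates). Camera axes: x right, y up, looking along -z (the intrinsics and any distortion apply to the point x, -y, -z); pixel columns grow to the right and rows downward; lengths in m; the calibration is good to about 2 mm. A picture is of the moment at which its call begins. There is no depth.
- manip.finish_job(): hands the job in; it is judged then, once.
The state is a dict: "t": time; "joints": joint angles; "joint_vel": joint speeds; "joint_efforts": joint torques, N m; "eef_pos": TCP position; "ee_rot": TCP orientation; "ft_force": force on the tool from outside, world axes, zero at the start; "moment": the same for the moment, N m; "opening": finger opening in m; "finger_force": force on a finger pad.
Only numpy, scipy, OpenCV 4.12 (cv2) and the standard library are available. Lean on these libraries where they do the work, as an engineer would, in place of code of your own. Each camera call takes 0.05 s, during which the arm holds its last target. There are 200 camera calls.

TASK

Switch on the bath heater, just by pushing with the fingers: on the control box with the hinged metal guard, lift the guard and fold it right back so that it stays open by itself, push the toggle beneath it over to the far side as far as it goes, then tip the guard forward so that it drops shut over the toggle. Leave the bare toggle on the neighbouring box as it is, and leave the glassware and other things standing where they are, without moving or picking up any.

Things in the scene. Friction and masses are not known exactly. Their poses are not given: they have to be found in the camera images.
- controller: the heater's control box: white, 180 (x) x 190 (y) x 50 mm high, fixed, its flat top 50 mm above the bench. Origin: centre of its underside; x points from the robot's side to the back of the box, z up. In its frame the toggle pivots about y at (-18, 0, 50) mm; two steel brackets, 14 x 6 mm, at x = 30, y = +-37 mm carry the guard's hinge and reach 86 mm above the bench
- hinge (a point): middle of the guard's hinge axis, which runs along the box's y, at (30, 0, 80) mm in the box's frame (axes as the box's). Folded back to its stop, the guard leans out behind the hinge: its lip's end is then about 64 mm behind and 80 mm above the axis, its highest part about 82 mm above the axis, its sheet's outer face looking to the back
- guard (a joint): angle of the dark steel guard (about 60 g) over the toggle, rad: 0 shut, growing as its front edge rises and swings over to the back, to its stop at 2.0. Loose hinge, no spring: left below about 1.4 it falls shut, left above about 1.6 it falls back to the stop and stays
- guard_top (a point): middle of the guard's flat top, upper face (moves with the guard): 64 mm wide (y), 3 mm sheet; shut, it spans x = -48 to 18 mm in the box's frame, 94 mm above the bench. Side walls along both edges (x = -48 to 10 mm) end 7 mm above the box; the front is open
- guard_lip (a point): middle of the lip on the guard's free front edge (moves with the guard): 26 mm long, 64 mm wide, 3 mm thick, rising forward at 30 degrees when shut, from the top's front edge to its end at x = -70, z = 105 mm in the box's frame; its middle is then at (-58.5, 0, 98.5) mm, 90 mm from the hinge axis. Below it all is free down to the box's top
- toggle (a joint): angle of the steel toggle beneath the guard, rad: 0 off (leaning to the robot's side, -x of the box), 0.8 on (leaning to the back, +x). Stiff, no spring: about 3 N at its tip moves it, it stays where it is left and stops dead at 0 and at 0.8
- toggle_tip (a point): centre of the toggle's ball end, 11 mm in diameter, 30 mm from its pivot: off, at (-30, 0, 78) mm in the box's frame, on, at (-6, 0, 78) mm; the rod is 8 mm thick
- pump_box: the neighbouring control box, same size and colour, fixed, with no guard: a bare toggle (pivot at (-18, -40, 50) mm in its frame) and a black round dial (40 mm across, 18 mm high). Origin: centre of its underside. It may stand left or right of the heater's box
- bare_toggle (a joint): angle of the neighbouring box's bare toggle, rad: 0 as it starts (leaning to -x), 0.8 over; to be left at 0
- stopper: loose glass stopper, 28 mm across, 32 mm high, standing on the heater's control box about 70 mm to the +y side of the guard's middle. Origin: centre of its underside
- collar: loose black ring, 32 mm across, 14 mm high, on the neighbouring box. Origin: centre of its underside
- amber_bottle: loose brown bottle, 66 mm across, 130 mm high, behind the boxes. Origin: centre of its underside
- jar: loose white jar, 60 mm across, 70 mm high, at the right. Origin: centre of its underside
- beaker: loose glass beaker, 70 mm across, 90 mm high, at the left. Origin: centre of its underside
- cork_ring: loose cork ring, 90 mm across, 30 mm high, before the boxes at the left. Origin: centre of its underside
- spatula: loose spatula, 180 mm long, lying before the boxes at the right

How it is judged:
On the way, in this order (a step that is already met when the one before it is completed fails the run):
1. the guard is folded back over its balance point, the toggle still off (value of joint guard above 1.7 rad and value of joint toggle below 0.3 rad), for 0.1 s.
2. the toggle is fully on with the guard open (value of joint guard above 1.2 rad and value of joint toggle above 0.65 rad), for 0.1 s.
3. the guard is shut over the toggle, which is still on (value of joint guard below 0.1 rad and value of joint toggle above 0.65 rad), for 0.2 s.
At the end, for the whole second after the job is handed in: the toggle is on (over 0.65 of 0.8 rad), the guard shut (under 0.1 rad) and at rest, the neighbour's bare toggle still off (under 0.2 rad), every loose thing within 20 mm of where it stood (all of step 3 and value of joint bare_toggle below 0.2 rad and velocity of joint guard between -0.05 and 0.05 rad/s and distance of each of stopper, collar, amber_bottle, jar, beaker, cork_ring, spatula from where it was at the start of the episode below 0.02 m); the robot touches nothing.
It fails at once if the neighbouring box's bare toggle is flipped (value of joint bare_toggle above 0.4 rad).
It fails at once if a loose thing is pushed over 20 mm from its place, lifted or carried (distance of any of stopper, collar, amber_bottle, jar, beaker, cork_ring, spatula from where it was at the start of the episode above 0.02 m).
It also fails if it takes over 58 s, if anything falls off the work surface, if the arm or the gripper's body presses on something with over 40 N, if the wrist force passes 120 N, or if a joint passes its speed limit or range.

## Working session

There is one attempt and no reset: what is moved stays moved. The work goes in short steps, Python scripts to look and compute and a tool call to move; the robot and the scene stay as the last step left them, time stands still between calls to the robot, and variables do not carry over. Pictures are saved under pics/ and viewed, at most 10 in all, crops included, and the job is handed in when it is done.

Besides the shell and the picture viewer there is one more tool, called after ">>>" as a command line: name --pt "numbers of a row" for each row, then --argument value for the rest. drive_tool: Moves the arm, as the interface text tells. Its arguments: {"type":"object","properties":{"motion":{"type":"array"},"hand":{"type":"number"},"grip_force":{"type":"number"}},"required":["motion"]}

```bash
mkdir -p pics; python3 - <<'E'
from plant import readout, optics, manip
import cv2,numpy as np,pickle
d={}
for n in("side","top"):
    s=optics.snapshot(n);d[n]=s
    cv2.imwrite(f"pics/{n}0.png",s["frame"][:,:,::-1])
    print(n,np.round(s["camera_matrix"],1).tolist(),s["k1"],np.round(s["cam_to_world"],3).tolist())
pickle.dump(d,open("s0.pkl","wb"))
o=readout.observe();print(o["t"],o["eef_pos"],np.round(o["ee_rot"],3).tolist(),o["opening"],manip.pinch_z)
E
```

```text
side [[453.1, 0.0, 312.3], [0.0, 453.1, 205.3], [0.0, 0.0, 1.0]] 0.018563823787944078 [[-0.997, 0.049, -0.052, 0.502], [-0.071, -0.742, 0.666, 0.767], [-0.006, 0.668, 0.744, 0.906], [0.0, 0.0, 0.0, 1.0]]
top [[375.7, 0.0, 315.9], [0.0, 375.7, 195.1], [0.0, 0.0, 1.0]] -0.08421850301422475 [[0.028, 0.992, -0.125, 0.434], [-1.0, 0.027, -0.011, 0.016], [-0.007, 0.126, 0.992, 1.052], [0.0, 0.0, 0.0, 1.0]]
0.1 [ 0.27487996 -0.61590919  0.22158929] [[0.913, 0.408, -0.001], [0.408, -0.913, 0.002], [-0.0, -0.002, -1.0]] 0.08728404210409324 -0.0187
```

View pics/side0.png

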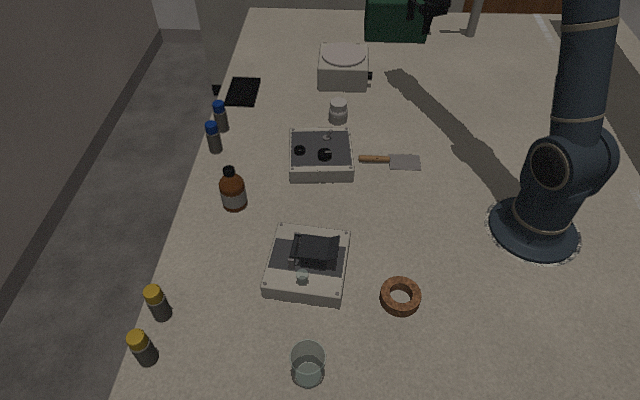

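View pics/top0.png

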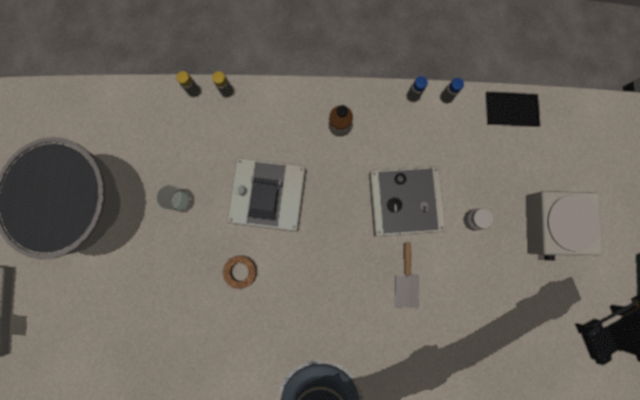

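Heater box is the left one (top view, around (267,195), guard dark at (265,198)); the pump box is right at (407,200). I'll measure the corners and the guard edges from zoomed crops.

```bash
cat > h.py <<'E'
import cv2,numpy as np,pickle
def ray(s,u,v):
    K=s["camera_matrix"];k=s["k1"]
    d=np.array([(u-K[0,2])/K[0,0],(v-K[1,2])/K[1,1]]);p=d.copy()
    for _ in range(20): p=d/(1+k*(p@p))
    T=s["cam_to_world"];return T[:3,3],T[:3,:3]@np.array([p[0],-p[1],-1])
def onz(s,u,v,z):
    o,d=ray(s,u,v);return o+d*(z-o[2])/d[2]
def proj(s,P):
    T=s["cam_to_world"];c=T[:3,:3].T@(np.asarray(P)-T[:3,3]);p=np.array([c[0],-c[1]])/-c[2]
    p=p*(1+s["k1"]*(p@p));K=s["camera_matrix"];return p*[K[0,0],K[1,1]]+K[:2,2]
E
python3 - <<'E'
import cv2,pickle,numpy as np
from h import *
d=pickle.load(open("s0.pkl","rb"))
a=d["top"]["frame"][150:240,220:315];b=d["side"]["frame"][215:312,255:358]
f=lambda x:cv2.resize(x,(400,390),interpolation=cv2.INTER_CUBIC)
im=cv2.convertScaleAbs(np.hstack([f(a),f(b)]),alpha=1.8)
cv2.imwrite("pics/c0.png",im[:,:,::-1])
# white rim minimum-area rect
for n,(x0,y0,x1,y1) in dict(top=(222,150,312,240),side=(255,215,358,312)).items():
    fr=d[n]["frame"][y0:y1,x0:x1]; g=cv2.cvtColor(fr,cv2.COLOR_RGB2HSV)
    m=((g[:,:,1]<45)&(g[:,:,2]>120)).astype(np.uint8)
    r=cv2.minAreaRect(cv2.findNonZero(m)); c=cv2.boxPoints(r)+[x0,y0]
    print(n,m.sum(),c.round(1).tolist(),[onz(d[n],*p,.05).round(3)[:2].tolist() for p in c])
E
```

```text
top 5807 [[222.0, 150.0], [311.0, 150.0], [311.0, 239.0], [222.0, 239.0]] [[0.679, 0.289], [0.685, 0.044], [0.443, 0.037], [0.436, 0.274]]
side 5413 [[255.0, 215.0], [357.0, 215.0], [357.0, 311.0], [255.0, 311.0]] [[0.702, 0.042], [0.448, 0.025], [0.447, 0.291], [0.66, 0.305]]
```

View pics/c0.png

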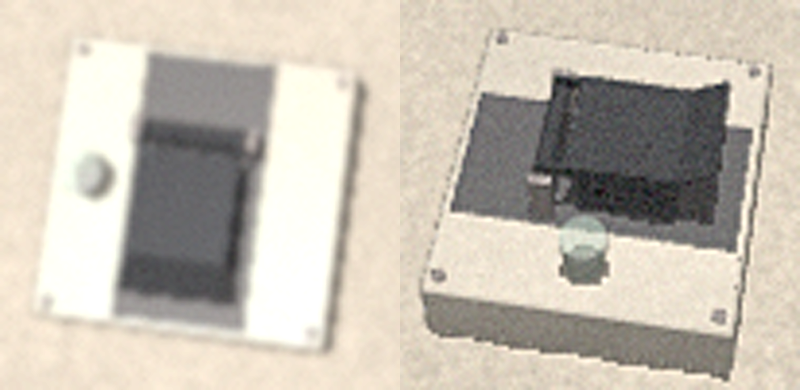

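The crop shows the box's four screws. Top crop: (84,50), (344,83), (312,332), (46,302). Side crop: (102,38), (355,72), (318,316), (38,274). I'll cast all of them to z = 50 mm.

```bash
python3 - <<'E'
from h import *
d=pickle.load(open("s0.pkl","rb"))
def go(n,pts,x0,y0,sx,sy,z=.05):
    return np.array([onz(d[n],x0+(u+.5)/sx-.5,y0+(v+.5)/sy-.5,z)[:2] for u,v in pts])
# order: (+x,+y),(+x,-y),(-x,-y),(-x,+y)
T=go("top",[(84,50),(344,83),(312,332),(46,302)],220,150,400/95,390/90)
S=go("side",[(38,274),(102,38),(355,72),(318,316)],255,215,400/103,390/97)
for q in(T,S):
    ex=(q[0]+q[1]-q[2]-q[3]);ey=q[0]+q[3]-q[1]-q[2]
    print(q.round(3).tolist(),"c",q.mean(0).round(4),"len",np.hypot(*ex)/2,np.hypot(*ey)/2,"yaw",np.degrees([np.arctan2(ex[1],ex[0]),np.arctan2(-ey[0],ey[1])]).round(1))
# guard
L=go("top",[(122,287),(238,300)],220,150,400/95,390/90,.105);print("lip end top",L.round(3).tolist())
L=go("side",[(728-400,84),(716-400,180)],255,215,400/103,390/97,.105);print("lip end side",L.round(3).tolist())
print("stopper top",go("top",[(93,176)],220,150,400/95,390/90,.075))
E
```

```text
[[0.649, 0.238], [0.632, 0.069], [0.476, 0.084], [0.489, 0.254]] c [0.5615 0.1613] len 0.15854297205337173 0.1707154164596224 yaw [-5.6 -5.1]
[[0.65, 0.236], [0.634, 0.067], [0.474, 0.082], [0.491, 0.251]] c [0.5623 0.1589] len 0.16031830266995653 0.16967551972086756 yaw [-5.7 -5.7]
lip end top [[0.496, 0.195], [0.491, 0.125]]
lip end side [[0.491, 0.136], [0.496, 0.201]]
stopper top [[0.56545336 0.22285073]]
```

Box centre is (0.562, 0.160) with yaw −5.5°. Both views agree, and the lip end lies where the model puts it. First I'll move to a spot high in front of the lip with the fingers shut.

>>> drive_tool --pt "9.4 -7.2 -1 3.7" --pt "9.4 -7.2 -1 3.7" --pt "9.4 -7.2 -1 3.7" --pt "9.4 -7.2 -1 3.7" --pt "9.4 -7.2 -1 3.7" --pt "9.4 -7.2 -1 3.7" --pt "9.4 -7.2 -1 3.7" --pt "9.4 -7.2 -1 3.7" --pt "9.4 -7.2 -1 3.7" --pt "9.4 -7.2 -1 3.7" --pt "12.1 -16.1 -1 3.7" --pt "12.1 -16.1 -1 3.7" --pt "12.1 -16.1 -1 3.7" --pt "12.1 -16.1 -1 3.7" --pt "12.1 -16.1 -1 3.7" --pt "12.1 -16.1 -1 3.7" --pt "12.1 -16.1 -1 3.7" --pt "12.1 -16.1 -1 3.7" --pt "12.1 -16.1 -1 3.7" --pt "12.1 -16.1 -1 3.7" --hand 0

```text
t: 2.1
eef_pos: [0.4545, 0.1685, 0.2622]
ee_rot: [[0.995, -0.096, -0.001], [-0.096, -0.995, -0.001], [-0.001, 0.001, -1.0]]
ft_force: [0.9, -1.7, -0.7]
opening: 0.0005
finger_force: 0.0
```

>>> drive_tool --pt "0 0 4.9 0" --pt "0 0 4.9 0" --pt "0 0 4.9 0" --pt "0 0 4.9 0" --pt "0 0 4.9 0" --pt "0.4 0 4.9 0" --pt "0.5 0 4.9 0" --pt "0.55 0 4.9 0" --pt "0.55 0 4.9 0"

```text
t: 3.0
eef_pos: [0.4773, 0.1665, 0.0679]
ee_rot: [[0.995, -0.098, 0.002], [-0.098, -0.995, 0.0], [0.002, -0.0, -1.0]]
ft_force: [1.0, 0.2, -0.4]
opening: 0.0004
finger_force: 0.0
```

```bash
python3 - <<'E'
from plant import optics
import cv2
s=optics.snapshot("side")["frame"][180:330,230:420]
t=optics.snapshot("top")["frame"][140:290,200:340]
import numpy as np
im=np.hstack([cv2.resize(s,(420,400),interpolation=2),cv2.resize(t,(380,400),interpolation=2)])
cv2.imwrite("pics/a1.png",cv2.convertScaleAbs(im,alpha=1.7)[:,:,::-1])
E
```

```text
(no output)
```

View pics/a1.png

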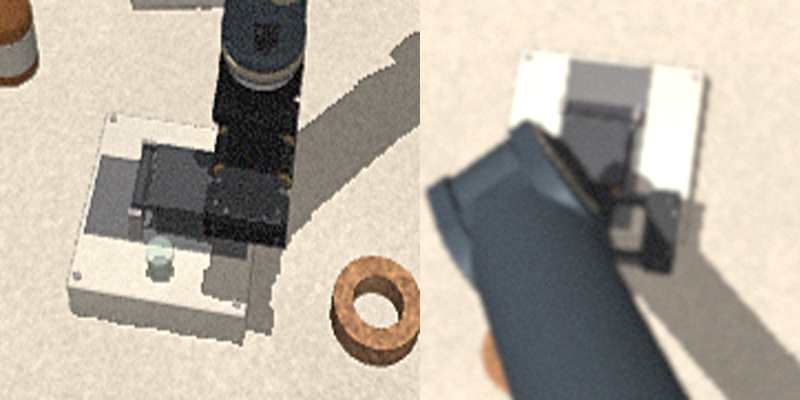

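Gripper stands right in front of the lip (side crop finger edge ~ (215,240)) with its long axis along the hinge. Now press lightly on the lip and lift along its arc.

>>> drive_tool --pt "0.15 0 0 0" --pt "0.2 0 -0.05 0" --pt "0.25 0 -0.2 0" --pt "0.3 0 -0.35 0" --pt "0.38 0 -0.52 0" --pt "0.48 0 -0.72 0" --pt "0.6 0 -0.92 0" --pt "0.74 0 -1.1 0" --pt "0.88 0 -1.25 0"

```text
t: 4.0
eef_pos: [0.5112, 0.1637, 0.1171]
ee_rot: [[0.995, -0.096, -0.0], [-0.096, -0.995, -0.0], [-0.0, 0.0, -1.0]]
ft_force: [-0.5, -0.1, 0.3]
opening: 0.0003
finger_force: 0.4
```

```bash
python3 - <<'E'
from plant import optics
import cv2
s=optics.snapshot("side")["frame"][180:330,230:420]
cv2.imwrite("pics/a2.png",cv2.convertScaleAbs(cv2.resize(s,(570,450),interpolation=2),alpha=2)[:,:,::-1])
E
```

```text
(no output)
```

View pics/a2.png

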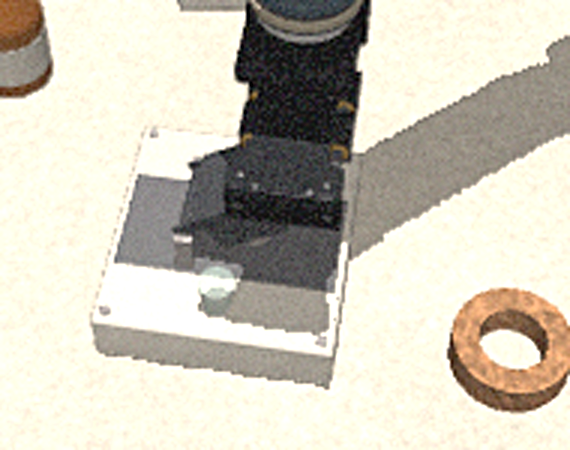

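The guard has risen to about 30° on the finger (its wall is tilted up at (205,195)). Carrying on over the top.

>>> drive_tool --pt "0.16 0 -0.16 0" --pt "0.33 0 -0.3 0" --pt "0.52 0 -0.42 0" --pt "0.72 0 -0.5 0" --pt "0.92 0 -0.5 0" --pt "1.12 0 -0.5 0" --pt "1.35 0 -0.5 0" --pt "1.58 0 -0.5 0" --pt "1.8 0 -0.5 0" --pt "2.0 0 -0.5 0" --pt "2.2 0 -0.5 0" --pt "2.4 0 -0.5 0" --pt "2.5 0 -0.5 0" --pt "2.5 0 -0.5 0" --pt "2.5 0 -0.5 0"

```text
t: 5.55
eef_pos: [0.6108, 0.1539, 0.1365]
ee_rot: [[0.995, -0.096, -0.0], [-0.096, -0.995, -0.0], [-0.0, 0.0, -1.0]]
ft_force: [-0.5, 0.3, -0.7]
opening: 0.0003
finger_force: 0.0
```

```bash
python3 - <<'E'
from plant import optics
import cv2
s=optics.snapshot("side")["frame"][150:330,230:420]
cv2.imwrite("pics/a3.png",cv2.convertScaleAbs(cv2.resize(s,(570,540),interpolation=2),alpha=2)[:,:,::-1])
E
```

```text
(no output)
```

View pics/a3.png

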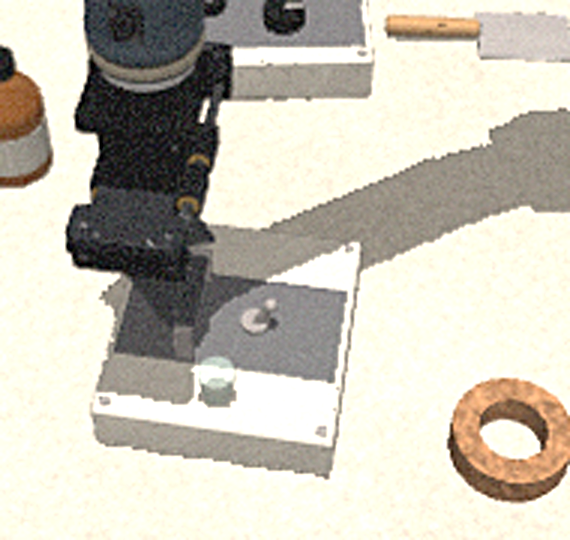

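The guard is folded right back, and the toggle is visible at (255,315) still leaning to the robot's side. Backing off, descending in front of the toggle and pushing it.

>>> drive_tool --pt "-1 0 0 0" --pt "-2 0 0 0" --pt "-2.85 0 0 0" --pt "-2.85 0 0.2 0" --pt "-2.85 0 1 0" --pt "-2.85 0 1.7 0" --pt "-2.85 0 1.7 0" --pt "-2.6 0 1.7 0" --pt "-2.35 0 1.7 0" --pt "-2.2 0 1.7 0" --pt "-2.05 0 1.7 0" --pt "-1.95 0 1.7 0" --pt "-1.9 0 1.7 0" --pt "-1.85 0 1.7 0" --pt "-1.85 0 1.7 0"

```text
t: 7.1
eef_pos: [0.5377, 0.1613, 0.0687]
ee_rot: [[0.995, -0.096, 0.0], [-0.096, -0.995, 0.0], [0.0, -0.001, -1.0]]
ft_force: [-3.1, 1.1, 2.6]
opening: 0.0003
finger_force: 1.8
```

>>> drive_tool --pt "0.05 0 0 0" --pt "0.1 0 0 0" --pt "0.1 0 0 0"

```text
t: 7.4
eef_pos: [0.5383, 0.1614, 0.0684]
ee_rot: [[0.995, -0.095, -0.006], [-0.095, -0.995, -0.001], [-0.006, 0.001, -1.0]]
ft_force: [-9.1, 2.4, 9.0]
opening: 0.0004
finger_force: 6.1
```

The force rose to 9 N with no further travel, so the toggle is at its stop. Now withdrawing, rising over the guard and going down behind it.

>>> drive_tool --pt "-0.5 0 0 0" --pt "-1 0 0 0" --pt "-1 0 -1 0" --pt "-1 0 -2 0" --pt "-1 0 -3 0" --pt "-1 0 -3.6 0" --pt "-1 0 -3.6 0" --pt "0 0 -3.6 0" --pt "1 0 -3.6 0" --pt "2 0 -3.6 0" --pt "3 0 -3.6 0" --pt "3.85 0 -3.6 0" --pt "3.85 0 -3.6 0" --pt "3.85 0 -2.5 0" --pt "3.85 0 -1.65 0" --pt "3.85 0 -1.65 0"

```text
t: 9.0
eef_pos: [0.6902, 0.1436, 0.1275]
ee_rot: [[0.995, -0.096, -0.012], [-0.096, -0.995, -0.004], [-0.012, 0.005, -1.0]]
ft_force: [-0.0, -0.4, -1.2]
opening: 0.0005
finger_force: 0.0
```

```bash
python3 - <<'E'
from plant import optics
import cv2
s=optics.snapshot("side")["frame"][150:330,210:400]
cv2.imwrite("pics/a4.png",cv2.convertScaleAbs(cv2.resize(s,(570,540),interpolation=2),alpha=2)[:,:,::-1])
E
```

```text
(no output)
```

View pics/a4.png

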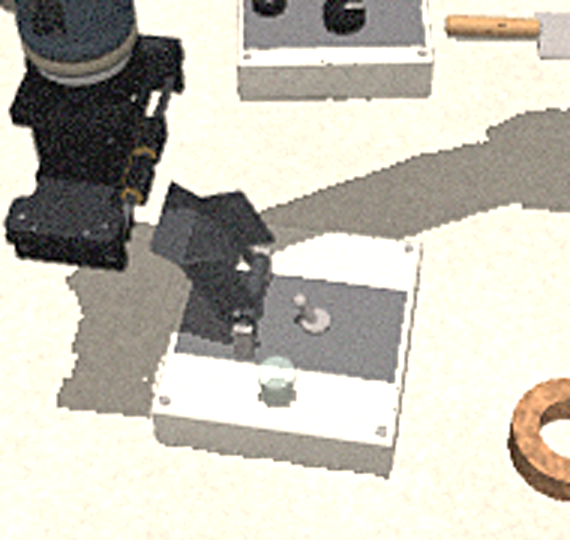

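The toggle now leans to the back (ball at (300,300)) and the guard stands open with the finger behind it. Tipping it forward.

>>> drive_tool --pt "-0.4 0 0 0" --pt "-0.7 0 0 0" --pt "-0.95 0 0 0" --pt "-1.2 0 0 0" --pt "-1.45 0 0 0" --pt "-1.7 0 0 0" --pt "-1.95 0 0 0" --pt "-2.2 0 0 0" --pt "-2.4 0 0 0" --pt "-2.6 0 0 0" --pt "-2.6 0 0 0" --pt "-2.6 0 -2 0" --pt "-2.6 0 -3 0" --pt "-2.6 0 -3 0" --pt "-1.6 0 -3 0" --pt "-0.6 0 -3 0" --pt "0 0 -3 0" --pt "0 0 -3 0"

```text
t: 10.85
eef_pos: [0.6977, 0.1437, 0.2531]
ee_rot: [[0.995, -0.1, 0.001], [-0.1, -0.995, -0.0], [0.001, 0.0, -1.0]]
ft_force: [0.2, -0.1, -1.7]
opening: 0.0003
finger_force: 0.0
```

```bash
python3 - <<'E'
from plant import optics
import cv2,numpy as np
s=optics.snapshot("side")["frame"][150:330,210:400]
t=optics.snapshot("top")["frame"]
a=cv2.resize(s,(400,400),interpolation=2);b=cv2.resize(t[90:290,200:400],(400,400),interpolation=2)
cv2.imwrite("pics/a5.png",cv2.convertScaleAbs(np.hstack([a,b]),alpha=2)[:,:,::-1])
E
```

```text
(no output)
```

View pics/a5.png

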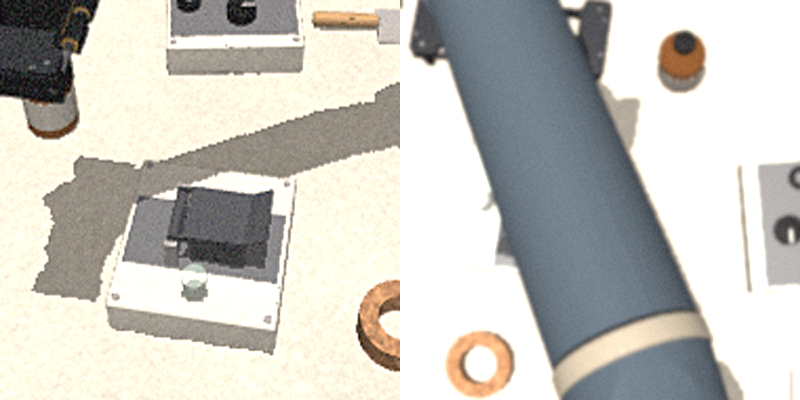

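The guard is shut over the toggle, the robot is clear of everything, and the stopper, cork ring and bottle stand in place. I'll do a quick numeric check against the first picture, then hand in.

```bash
python3 - <<'E'
from plant import optics,manip
import pickle,numpy as np
a=pickle.load(open("s0.pkl","rb"))["side"]["frame"].astype(int);b=optics.snapshot("side")["frame"].astype(int)
m=lambda f:(f[232:270,285:342].max(2)<50)
x,y=m(a),m(b);print(x.sum(),y.sum(),(x&y).sum())
if (x&y).sum()>.85*x.sum(): print(manip.finish_job())
E
```

```text
1228 924 864
```

```bash
python3 - <<'E'
from plant import optics
import pickle,numpy as np,cv2
a=pickle.load(open("s0.pkl","rb"))["side"]["frame"];b=optics.snapshot("side")["frame"]
c=[cv2.resize(f[222:282,278:348],(400,343),interpolation=2) for f in(a,b)]
cv2.imwrite("pics/a6.png",cv2.convertScaleAbs(np.hstack(c),alpha=2.5)[:,:,::-1])
E
```

```text
(no output)
```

View pics/a6.png

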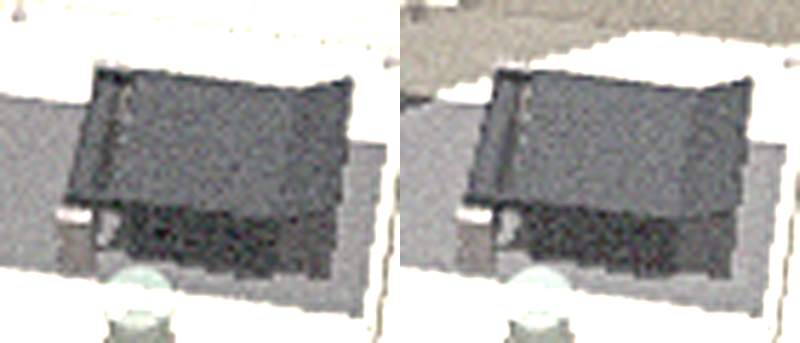

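The guard's outline is the same before and after (lip corner at (350,80) in the first, (750,80) in the second); only the brightness changed. Handing in.

```bash
python3 -c "
from plant import manip
print(manip.finish_job())"
```

```text
the job is handed in; nothing more can be done
None
```

The job is handed in: the heater toggle is on and the guard is shut over it, with the arm clear and nothing seen out of place in the last pictures (they did not show the beaker, jar or bare toggle); no verdict came back.

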